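# Put the ring clamp and file up on the tool rest

## Robot

A 6-joint arm with a two-finger parallel gripper is mounted at the origin on a cart in front of the work surface, level with it; the furniture and walls round the work are solid. World frame = base frame: x ahead of the robot, y to its left, z up, the work surface at z = 0. Lengths are in m, angles in rad, forces in N, time in s.
With the tool pointing down it reaches from about 0.225 to 0.875 m from the base axis. Payload 3.4 kg.
Tool frame: the origin (TCP) lies at the very end of the fingers, on their centre line; the grasp point (between the pads) lies 19 mm behind it; z points along the fingers, y is the line along which they close (so a half turn about z gives the same grasp; the last joint's range is limited). The gripper opens to 85 mm and grips with 20 to 120 N. Pads are 22 mm wide; open, the fingers measure 114 mm over their backs; the gripper's body (76 mm by 85 mm) begins 54 mm behind the grasp point. The pads swing forward as they close: fully open they stand 13 mm farther back than shut.
Start: joints at [1.044, 0.276, 1.505, -0, 1.361, -0.121], TCP at [0.227, 0.528, 0.231] pointing down, gripper open.
Joint ranges: [-2.89, 2.89], [-0.75, 2.08], [0.22, 2.7], [-1.18, 4.32], [0.11, 2.71], [-2.7, 2.7]. Speed limits (rad/s): [2.57, 2.57, 3.14, 3.14, 3.14, 3.14].

## Interface

Orientations are given as a rotation vector (axis times angle).
In Python, from cell import robot gives the robot as it stands.
- The arm moves only by the tool play_rows, never from a script. Its argument "plan" is a list of rows, each an object of numbers: "hand": the opening, from 0 (shut) to 1 (fully open); "x", "y", "z": the shift along the world's x, y, z in cm; "turn": the turn about the world's z in degrees. A call has exactly 5 rows; each row is the pose to reach, as a shift and turn from the pose commanded when the call began; what a row does not reach only later rows make up. A row lasts 1/12 s, in which the tool goes at most 41.7 mm and 7.16 degrees, less where a joint would pass 70% of its speed; a pose out of reach is approached as far as the arm can. A call with a gripper value outside its range is refused whole. The fingers move at their own pace and stop on an object; "squeeze" is the grip in N (left out, the last holds). Time passes only in rows, so rows that repeat a pose let the fingers close, or fill a call up. It gives the time, the measured TCP pose, the force, the opening and the grip force at its end, in the units of the state.
- robot.observe(): the state, without advancing time (a new reading comes with each control period).
- robot.get_image(name): name is "side" or "top"; returns a dict with "pixels" (480x640x3 uint8, red, green, blue), "camera_matrix" (3x3 intrinsics, pixels), "R" (3x3) and "t" (3): a world point X has camera coordinates R X + t. Camera axes: x right, y down, z forward; pixel columns grow to the right and rows downward; lengths in m; the calibration is good to about 2 mm. A picture is of the moment at which its call begins. There is no depth.
- robot.close_job(): hands the job in; it is judged then, once.
The state is a dict: "t": time; "joint_positions": joint angles; "joint_velocities": joint speeds; "joint_torque": joint torques, N m; "tool_pos": TCP position; "ee_rot": TCP orientation; "contact_force": force on the tool from outside, world axes, zero at the start; "moment": the same for the moment, N m; "gripper_width": finger opening in m; "grasp_force": force on a finger pad.
Only numpy, scipy, OpenCV 4.12 (cv2) and the standard library are available. Lean on these libraries where they do the work, as an engineer would, in place of code of your own. Each camera call takes 0.05 s, during which the arm holds its last target. There are 200 camera calls.

## Task

Swing the red keeper bar of the two-tier tool rest fully open to the left, lay the wooden ring clamp across the two rails in the low front cradle and the black-handled file across them in the high rear cradle, each centred between its prongs and left to right, then swing the keeper bar fully shut over both tools. Either end of a tool may point left. Do not knock the roll of tape or the black tin about.

Things in the scene. Friction and masses are not known exactly. Their poses are not given: they have to be found in the camera images.
- rest: Two-tier tool rest, fixed: wooden foot 235 x 135 x 16 mm (x -102 to +132, y +-67 mm), two upright aluminium comb rails 8 mm thick along its x at y = +-46 mm, open between them. Origin on the table midway between the rails; x points from the low front cradle to the high rear one. A steel post (radius 8 mm) at x = +110 mm, y = 0 carries the keeper bar. Tools lie along its y, bridging both rails.
- low_seat (a point): Centre of the low front cradle, for the ring clamp: at x = -60 mm of the rest, midway between the rails, at the height of their flat seats, 60 mm above the table. On each rail the seat lies between two square prongs 18 mm high, with a 40 mm gap between them along x. Axes as the rest's.
- high_seat (a point): Centre of the high rear cradle, for the file: at x = +20 mm of the rest, midway between the rails, at the height of their flat seats, 85 mm above the table; prongs as on the low cradle. Axes as the rest's.
- keeper (a joint): Angle of the red keeper bar about the rest's upright post. 0 = shut: the bar lies along the rest's -x over both cradles. Grows as it swings towards the rest's +y (left), clockwise from above, to the stop at 1.5 rad. Stays where left; turns easily (0.06 N m). Bar 14 mm wide, end 180 mm from the post's axis, underside 135 mm, top 143 mm above the table.
- keeper_grip (a point): Point for gripping the black upright round knob (20 mm across) near the keeper bar's free end: on the knob's axis, 165 mm from the post's axis, 168 mm above the table. The knob reaches from the bar up to 185 mm above the table and does not turn on the bar. Axes as the bar's: its free end is at -x.
- ring_clamp: Wooden ring clamp, brown, loose on the table: 140 mm long (its x), 26 mm wide over its band, 21 mm high (band 26 mm), about 80 g. Origin at the centre of its underside. Grasp it at its middle, across its y.
- clamp_mid (a point): Centre of the ring clamp, 10.5 mm above its underside; axes as the clamp's.
- black_file: Flat file with a thick black handle, loose, 134 mm long (its x), about 110 g. Origin at mid-length, at the height of the handle's underside. Handle x -67 to 0 mm, up to 21 mm wide, 17 mm high; blade x 0 to +67 mm, 14 mm wide, 3 mm thick, 7 to 10 mm above the handle's underside. Grasp the handle near x = -18 mm, across y. On the rails it tips some 4 degrees to the blade; that is right.
- file_mid (a point): Middle of the file's length, 8.5 mm above the handle's underside; axes as the file's.
- tape_1: Bystander: roll of tan masking tape lying flat, 96 mm across, 25 mm high; origin at the centre of its underside.
- paste_tin: Bystander: round black tin, 55 mm across, 14 mm high; origin at the centre of its underside.
Not all that is in view belongs to the job. What is shaped like the black_file but blue is not meant. Leave any turquoise look-alike of the ring_clamp alone.

How it is judged:
By the outcome, as a careful person would: the job done as asked, in the order asked, and still so for the second after the job is handed in, with the robot touching nothing.
It also fails if it takes over 72 s, if anything falls off the work surface, if the arm or the gripper's body presses on something with over 40 N, if the wrist force passes 120 N, or if a joint passes its speed limit or range.

## Working session

There is one attempt and no reset: what is moved stays moved. The work goes in short steps, Python scripts to look and compute and a tool call to move; the robot and the scene stay as the last step left them, time stands still between calls to the robot, and variables do not carry over. Pictures are saved under pics/ and viewed, at most 10 in all, crops included, and the job is handed in when it is done.

Besides the shell and the picture viewer there is one more tool, called after "Request:" by a JSON object that holds its "fn" and its "kwargs". play_rows: Moves the arm, as the interface text tells. Its arguments: {"type":"object","properties":{"plan":{"type":"array","items":{"type":"object","properties":{"hand":{"type":"number"},"x":{"type":"number"},"y":{"type":"number"},"z":{"type":"number"},"turn":{"type":"number"}}}},"squeeze":{"type":"number"}},"required":["plan"]}

```bash
mkdir -p pics
cat > h.py <<'E'
import numpy as np, cv2
from cell import robot
def snap(n,f):
    im=robot.get_image(n); cv2.imwrite(f'pics/{f}.png',cv2.cvtColor(im['pixels'],cv2.COLOR_RGB2BGR))
    np.savez(f'pics/{f}.npz',K=im['camera_matrix'],R=im['R'],t=im['t']); return im
def back(f,uv,z):
    c=np.load(f'pics/{f}.npz'); K,R,t=c['K'],c['R'],c['t']
    d=R.T@np.linalg.solve(K,[uv[0],uv[1],1.]); o=-R.T@t
    return o+d*(z-o[2])/d[2]
def proj(f,X):
    c=np.load(f'pics/{f}.npz'); p=c['K']@(c['R']@np.array(X,float)+c['t']); return p[:2]/p[2]
E
python3 - <<'E'
from h import *
snap('top','top0'); snap('side','side0'); s=robot.observe(); print(s)
for f in('top0','side0'):
    c=np.load(f'pics/{f}.npz'); print(-c['R'].T@c['t'],c['K'][0,0])
E
```

```text
{'t': 0.1, 'joint_positions': array([ 1.04398236e+00,  2.76534700e-01,  1.50602457e+00,  1.35494514e-05,
        1.36067631e+00, -1.20957506e-01]), 'joint_velocities': array([-2.03838813e-04, -2.32605518e-03, -2.32940484e-03,  4.53167169e-04,
       -5.35316897e-05, -4.70435675e-04]), 'joint_torque': array([ 1.65438381e-03, -4.17701948e+01, -2.46406370e+01, -3.77734641e-04,
        5.90889249e-03, -6.31402003e-06]), 'tool_pos': array([0.22675332, 0.52788983, 0.23051733]), 'ee_rot': array([-6.33047614e-01, -3.07660288e+00,  2.43949050e-03]), 'contact_force': array([0.30328708, 0.80368932, 0.13911764]), 'moment': array([-0.01779761,  0.029101  ,  0.01853986]), 'grasp_force': 0.0, 'gripper_width': 0.08538745823113657}
[0.41087846 0.11197126 1.33972589] 463.1751873337173
[-0.31870635 -1.37112926  1.01769092] 589.9219250775463
```

View pics/top0.png

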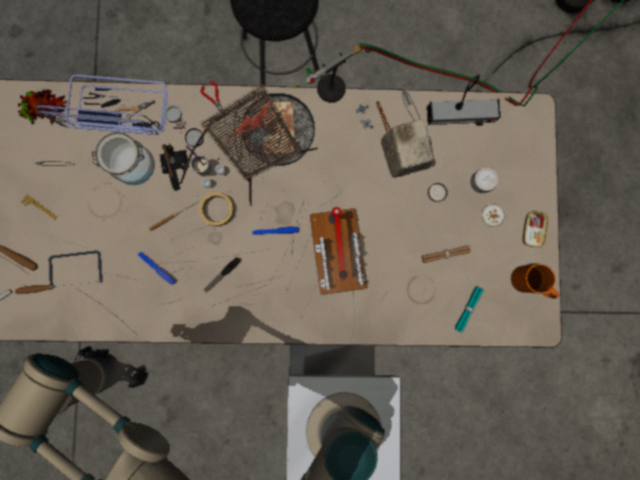

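View pics/side0.png

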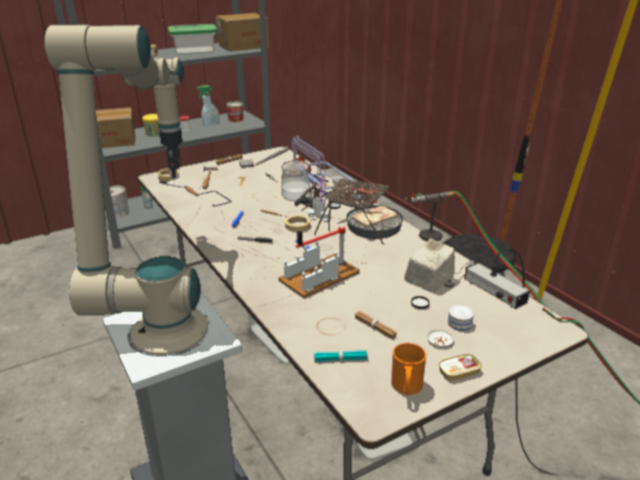

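The top view shows these candidates:
- **Ring clamp:** brown at (446,254), turquoise at (469,309). The brown one is meant, since turquoise is excluded.
- **File:** black-handled at (223,273), blue at (157,267) and (275,231). The black one is meant.
- **Rest:** at (340,250), with the knob end of the bar to be checked.

I'll confirm these in one enlarged crop.

Run:
```python
import cv2,numpy as np
im=cv2.imread('pics/top0.png')
a=im[225:300,190:255]; b=im[200:300,300:380]; c=im[225:300,410:490]
r=lambda x:cv2.resize(x,None,fx=5,fy=5,interpolation=cv2.INTER_CUBIC)
o=np.zeros((500+0,325+400,3),np.uint8)
o=np.zeros((580,800,3),np.uint8)
# rest 5.8x on right, file & clamp 3.6x stacked on left
b=cv2.resize(im[200:300,305:375],None,fx=5.8,fy=5.8,interpolation=cv2.INTER_CUBIC); o[:580,394:394+b.shape[1]]=b
a=cv2.resize(im[250:300,195:255],None,fx=5.8,fy=5.8,interpolation=cv2.INTER_CUBIC); o[:290,:348]=a
c=cv2.resize(im[230:280,415:475],None,fx=5.8,fy=5.8,interpolation=cv2.INTER_CUBIC); o[290:,:348]=c
cv2.imwrite('pics/crop1.png',o)
im=cv2.imread('pics/side0.png'); cv2.imwrite('pics/crop2.png',cv2.resize(im[215:340,225:400],None,fx=4.5,fy=4.5,interpolation=cv2.INTER_CUBIC))
```

```text
(no output)
```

View pics/crop1.png

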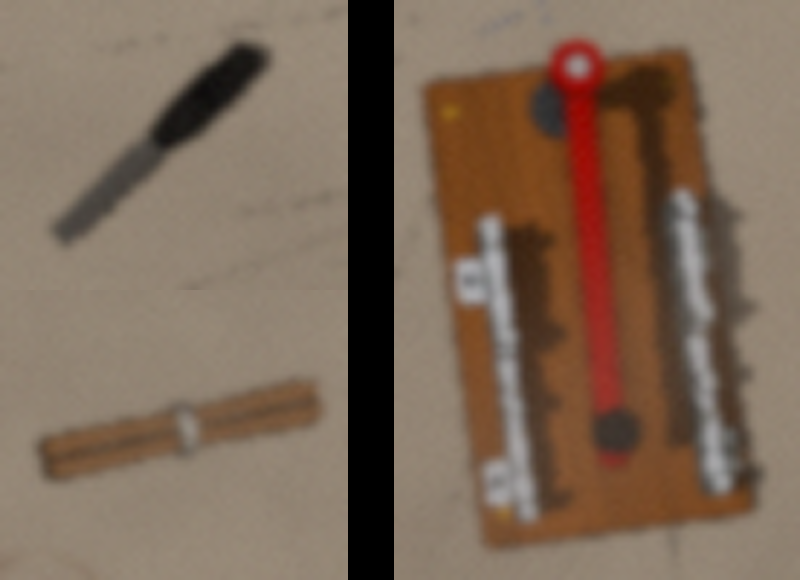

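View pics/crop2.png

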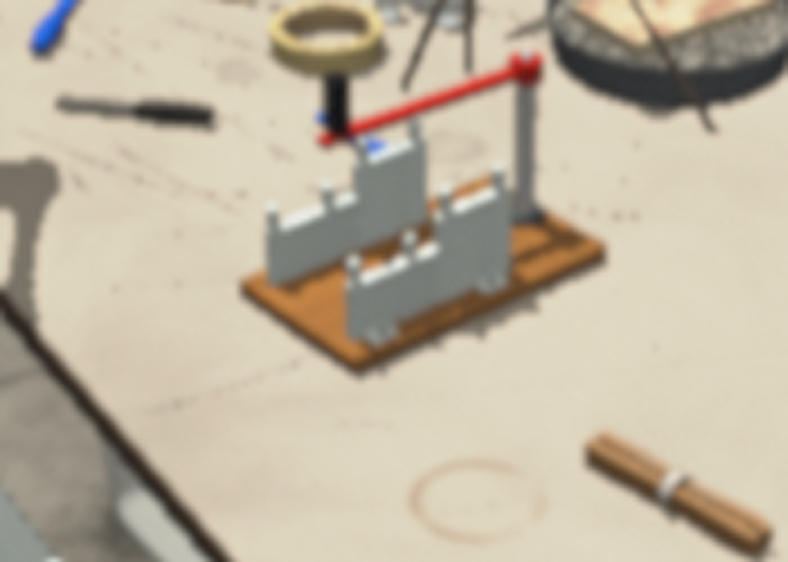

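The crops confirm the brown clamp (band at about (447,254)), the black-handled file (handle to the upper right) and the rest, with its bar near shut.

```bash
cat >> h.py <<'E'
from scipy.optimize import least_squares
E
python3 - <<'E'
from h import *
r=lambda x,y:(305+(x-394)/5.8-.4,200+y/5.8-.4)
P=[back('top0',r(*p),.016)[:2] for p in[(424,85),(688,50),(757,508),(487,548)]]
L=np.array([[.132,.067],[.132,-.067],[-.102,-.067],[-.102,.067]])
def T(q,l): c,s=np.cos(q[2]),np.sin(q[2]); return l@np.array([[c,s],[-s,c]])+q[:2]
s=least_squares(lambda q:(T(q,L)-P).ravel(),[.4,0,0]); q=s.x; print('rest',q,np.degrees(q[2]),s.fun*1e3)
# side foot corners: crop2 (240,288) BL?, (360,372) BR, (605,255) TR
sd=lambda x,y:(225+x/4.5-.4,215+y/4.5-.4)
for p in[(242,288),(360,370),(605,250)]: print('side corner',back('side0',sd(*p),.014))
print(T(q,L))
post=T(q,np.array([.11,0])); print('post',post, 'px',back('top0',r(577,67),.15))
k=back('top0',r(617,431),.185); print('knob top',k, 'side',back('side0',sd(337,132),.143),back('side0',sd(337,77),.185))
d=k[:2]-post; a=np.arctan2(d[1],d[0])-(q[2]+np.pi); print('dist',np.hypot(*d),'keeper', -((a+np.pi)%(2*np.pi)-np.pi))
for n in(-.06,.02): print('seat',T(q,np.array([n,0])))
f=lambda x,y:(195+x/5.8-.4,250+y/5.8-.4)
A=back('top0',f(256,54),.0085);B=back('top0',f(64,235),.0085); print('file butt',A,'tip',B,np.linalg.norm(A-B),'mid',(A+B)/2,'ang butt->tip',np.degrees(np.arctan2(*(B-A)[1::-1])))
print('side file',back('side0',sd(212,115),.0085),back('side0',sd(60,103),.0085), 'junction top',back('top0',f(160,143),.0085))
c=lambda x,y:(415+x/5.8-.4,230+(y-290)/5.8-.4)
A=back('top0',c(43,460),.018);B=back('top0',c(318,400),.018);print('clamp',A,B,np.linalg.norm(A-B),(A+B)/2,np.degrees(np.arctan2(*(B-A)[1::-1])),'band',back('top0',c(187,428),.026))
print('side clamp band',back('side0',sd(675,482),.024),'ends',back('side0',sd(597,445),.015),back('side0',sd(762,540),.013))
print('tape',back('top0',(216,209),.0125),'tin',back('top0',(437,192),.014))
from scipy.spatial.transform import Rotation as R
print(R.from_rotvec(robot.observe()['ee_rot']).as_matrix())
E
```

```text
rest [0.49273612 0.01917009 0.15539865] 8.903686594548677 [ 1.44173489  0.84818368  1.94629598 -0.17383618 -2.14120577 -0.18240081
 -1.24682509 -0.49194669]
side corner [0.38200139 0.06085229 0.014     ]
side corner [ 0.40237169 -0.07188656  0.014     ]
side corner [ 0.62995583 -0.02975375  0.014     ]
[[ 0.61277566  0.10579289]
 [ 0.63351537 -0.02659239]
 [ 0.40233509 -0.0628095 ]
 [ 0.38159538  0.06957579]]
post [0.60141061 0.03619522] px [0.6005334  0.03732447 0.15      ]
knob top [0.43732477 0.02028045 0.185     ] side [0.43894273 0.01971317 0.143     ] [0.43999541 0.01983085 0.185     ]
dist 0.16485582889759487 keeper 0.05871056629720073
seat [0.43345913 0.00988365]
seat [0.51249512 0.02226557]
file butt [0.47934856 0.30612483 0.0085    ] tip [0.38889021 0.39724366 0.0085    ] 0.12839530339961405 mid [0.43411939 0.35168425 0.0085    ] ang butt->tip 134.79158875297136
side file [0.48410306 0.30985443 0.0085    ] [0.38880966 0.39163336 0.0085    ] junction top [0.43469201 0.35187368 0.0085    ]
clamp [ 0.48794817 -0.21985592  0.018     ] [ 0.52024766 -0.3576896   0.018     ] 0.14156758806373151 [ 0.50409792 -0.28877276  0.018     ] -76.81146966461553 band [ 0.5045441  -0.28943193  0.026     ]
side clamp band [ 0.50172398 -0.29435342  0.024     ] ends [ 0.489493   -0.22644746  0.015     ] [ 0.52170117 -0.3579414   0.013     ]
tape [0.62175289 0.37496236 0.0125    ] tin [ 0.68458652 -0.26533021  0.014     ]
[[-9.18763391e-01  3.94807712e-01 -8.37490736e-04]
 [ 3.94808544e-01  9.18762328e-01 -1.41350911e-03]
 [ 2.11390641e-04 -1.62932892e-03 -9.99998650e-01]]
```

Request:
{"fn": "play_rows", "kwargs": {"plan": [{"hand": 1,"x": 1.4,"y": -3.4,"z": 0,"turn": -4},{"hand": 1,"x": 2.8,"y": -6.8,"z": 0,"turn": -8},{"hand": 1,"x": 4.2,"y": -10.2,"z": 0,"turn": -12},{"hand": 1,"x": 5.6,"y": -13.6,"z": 0,"turn": -16},{"hand": 1,"x": 7,"y": -17,"z": 0,"turn": -20.4}], "squeeze": 20}}

```text
t: 0.52
tool_pos: [0.297, 0.3566, 0.2309]
ee_rot: [-1.172, -2.915, 0.001]
contact_force: [0.5, 0.7, -0.2]
gripper_width: 0.0855
grasp_force: 0.0
```

Request:
{"fn": "play_rows", "kwargs": {"plan": [{"hand": 1,"x": 1.4,"y": -3.4,"z": 0,"turn": -4},{"hand": 1,"x": 2.8,"y": -6.8,"z": 0,"turn": -8},{"hand": 1,"x": 4.2,"y": -10.2,"z": 0,"turn": -12},{"hand": 1,"x": 5.6,"y": -13.6,"z": 0,"turn": -16},{"hand": 1,"x": 7,"y": -17,"z": 0,"turn": -20.4}]}}

```text
t: 0.93
tool_pos: [0.3669, 0.1866, 0.2312]
ee_rot: [-1.67, -2.661, 0.0]
contact_force: [1.2, 0.3, -0.0]
gripper_width: 0.0853
grasp_force: 0.0
```

Request:
{"fn": "play_rows", "kwargs": {"plan": [{"hand": 1,"x": 1.4,"y": -3.4,"z": 0,"turn": -4},{"hand": 1,"x": 2.8,"y": -6.8,"z": 0,"turn": -8},{"hand": 1,"x": 4.2,"y": -10.2,"z": 0,"turn": -12},{"hand": 1,"x": 5.6,"y": -13.6,"z": 0,"turn": -16},{"hand": 1,"x": 7.1,"y": -16.8,"z": 0,"turn": -20.4}]}}

```text
t: 1.35
tool_pos: [0.4378, 0.0184, 0.2312]
ee_rot: [-2.116, -2.322, 0.0]
contact_force: [-0.0, -0.3, -0.0]
gripper_width: 0.085
grasp_force: 0.0
```

Request:
{"fn": "play_rows", "kwargs": {"plan": [{"hand": 1,"x": 0,"y": 0.1,"z": -2.5,"turn": 0},{"hand": 1,"x": 0,"y": 0.1,"z": -5,"turn": 0},{"hand": 1,"x": 0,"y": 0.1,"z": -7,"turn": 0},{"hand": 1,"x": 0,"y": 0.1,"z": -8.1,"turn": 0},{"hand": 0.3,"x": 0,"y": 0.1,"z": -8.1,"turn": 0}]}}

```text
t: 1.77
tool_pos: [0.4355, 0.0213, 0.1476]
ee_rot: [-2.108, -2.322, 0.006]
contact_force: [-1.1, -0.4, 0.0]
gripper_width: 0.0754
grasp_force: 0.0
```

Request:
{"fn": "play_rows", "kwargs": {"plan": [{"hand": 0,"x": 0,"y": 0,"z": 0,"turn": 0},{"hand": 0,"x": 0,"y": 0,"z": 0,"turn": 0},{"hand": 0,"x": 0,"y": 0,"z": 0,"turn": 0},{"hand": 0,"x": 0,"y": 0,"z": 0,"turn": 0},{"hand": 0,"x": 0,"y": 0,"z": 0,"turn": 0}]}}

```text
t: 2.18
tool_pos: [0.4362, 0.0213, 0.1512]
ee_rot: [-2.109, -2.326, 0.004]
contact_force: [-5.5, -1.0, 5.9]
gripper_width: 0.0195
grasp_force: 21.2
```

Request:
{"fn": "play_rows", "kwargs": {"plan": [{"hand": 0,"x": 0,"y": 0,"z": 0,"turn": 0},{"hand": 0,"x": 0,"y": 0,"z": 0,"turn": 0},{"hand": 0,"x": 0,"y": 0,"z": 0,"turn": 0},{"hand": 0,"x": 0,"y": 0,"z": 0,"turn": 0},{"hand": 0,"x": 0,"y": 0,"z": 0,"turn": 0}]}}

```text
t: 2.6
tool_pos: [0.4362, 0.0213, 0.1512]
ee_rot: [-2.11, -2.326, 0.004]
contact_force: [-4.8, -0.3, 6.3]
gripper_width: 0.0196
grasp_force: 21.2
```

Run:
```python
import numpy as np
a=np.radians(185.2-5.6*np.arange(16)); p=16.5*np.c_[np.cos(a),np.sin(a)]
for k in(0,5,10): print((p[k+1:k+6]-p[k]).round(2).tolist())
```

```text
[[-0.07, 1.61], [0.02, 3.22], [0.27, 4.81], [0.67, 6.37], [1.22, 7.89]]
[[0.7, 1.45], [1.53, 2.83], [2.5, 4.12], [3.58, 5.31], [4.78, 6.39]]
[[1.3, 0.96], [2.68, 1.78], [4.14, 2.47], [5.66, 3.01], [7.22, 3.4]]
```

Request:
{"fn": "play_rows", "kwargs": {"plan": [{"hand": 0,"x": -0.07,"y": 1.61,"z": 0,"turn": -5.6},{"hand": 0,"x": 0.02,"y": 3.22,"z": 0,"turn": -11.2},{"hand": 0,"x": 0.27,"y": 4.81,"z": 0,"turn": -16.8},{"hand": 0,"x": 0.67,"y": 6.37,"z": 0,"turn": -22.4},{"hand": 0,"x": 1.22,"y": 7.89,"z": 0,"turn": -28}]}}

```text
t: 3.02
tool_pos: [0.4482, 0.1014, 0.1512]
ee_rot: [-2.614, -1.739, 0.003]
contact_force: [-3.9, 0.7, 5.8]
gripper_width: 0.0196
grasp_force: 21.1
```

Request:
{"fn": "play_rows", "kwargs": {"plan": [{"hand": 0,"x": 0.7,"y": 1.45,"z": 0,"turn": -5.6},{"hand": 0,"x": 1.53,"y": 2.83,"z": 0,"turn": -11.2},{"hand": 0,"x": 2.5,"y": 4.12,"z": 0,"turn": -16.8},{"hand": 0,"x": 3.58,"y": 5.31,"z": 0,"turn": -22.4},{"hand": 0,"x": 4.78,"y": 6.39,"z": 0,"turn": -28}]}}

```text
t: 3.43
tool_pos: [0.4966, 0.1661, 0.1512]
ee_rot: [-2.956, -1.055, 0.002]
contact_force: [-2.6, 0.5, 4.4]
gripper_width: 0.0191
grasp_force: 21.0
```

Request:
{"fn": "play_rows", "kwargs": {"plan": [{"hand": 0,"x": 1.3,"y": 0.96,"z": 0,"turn": -5.6},{"hand": 0,"x": 2.68,"y": 1.78,"z": 0,"turn": -11.2},{"hand": 0,"x": 4.14,"y": 2.47,"z": 0,"turn": -16.8},{"hand": 0,"x": 5.66,"y": 3.01,"z": 0,"turn": -22.4},{"hand": 0,"x": 7.22,"y": 3.4,"z": 0,"turn": -28}]}}

```text
t: 3.85
tool_pos: [0.5672, 0.1994, 0.1509]
ee_rot: [-3.125, -0.309, 0.011]
contact_force: [-27.2, -4.6, 11.1]
gripper_width: 0.0195
grasp_force: 21.5
```

Request:
{"fn": "play_rows", "kwargs": {"plan": [{"hand": 0,"x": 0.3,"y": 0.05,"z": 0,"turn": -1},{"hand": 0,"x": 0.6,"y": 0.1,"z": 0,"turn": -2},{"hand": 0,"x": 0.6,"y": 0.1,"z": 0,"turn": -2},{"hand": 0,"x": 0.6,"y": 0.1,"z": 0,"turn": -2},{"hand": 0,"x": 0.6,"y": 0.1,"z": 0,"turn": -2}]}}

```text
t: 4.27
tool_pos: [0.5682, 0.1994, 0.1505]
ee_rot: [-3.13, -0.262, 0.025]
contact_force: [-15.1, 1.3, 8.8]
gripper_width: 0.0192
grasp_force: 21.2
```

Request:
{"fn": "play_rows", "kwargs": {"plan": [{"hand": 1,"x": -0.6,"y": 0,"z": 0,"turn": 0},{"hand": 1,"x": -0.6,"y": 0,"z": 0,"turn": 0},{"hand": 1,"x": -0.6,"y": 0,"z": 0,"turn": 0},{"hand": 1,"x": -0.6,"y": 0,"z": 0,"turn": 0},{"hand": 1,"x": -0.6,"y": 0,"z": 0,"turn": 0}]}}

```text
t: 4.68
tool_pos: [0.571, 0.1991, 0.1505]
ee_rot: [3.131, 0.261, 0.002]
contact_force: [0.5, -0.7, 1.1]
gripper_width: 0.0782
grasp_force: 0.0
```

Request:
{"fn": "play_rows", "kwargs": {"plan": [{"hand": 1,"x": 0,"y": 0,"z": 1,"turn": 0},{"hand": 1,"x": 0,"y": 0,"z": 3,"turn": 0},{"hand": 1,"x": 0,"y": 0,"z": 6,"turn": 0},{"hand": 1,"x": 0,"y": 0,"z": 9,"turn": 0},{"hand": 1,"x": 0,"y": 0,"z": 10,"turn": 0}]}}

```text
t: 5.1
tool_pos: [0.5727, 0.1996, 0.2558]
ee_rot: [-3.13, -0.261, -0.014]
contact_force: [0.2, -0.1, 0.8]
gripper_width: 0.0853
grasp_force: 0.0
```

```bash
cat >> h.py <<'E'
from scipy.spatial.transform import Rotation as Ro
def st():
    s=robot.observe(); m=Ro.from_rotvec(s['ee_rot']).as_matrix()
    print('t',s['t'],'p',s['tool_pos'].round(4),'yaw',np.degrees(np.arctan2(m[1,1],m[0,1])).round(2),'w',s['gripper_width'],'F',s['contact_force'].round(1)); return s
E
python3 - <<'E'
from h import *
st(); snap('top','top1'); im=cv2.imread('pics/top1.png')
cv2.imwrite('pics/crop3.png',cv2.resize(im[180:310,260:400],None,fx=4,fy=4,interpolation=cv2.INTER_CUBIC))
E
```

```text
t 5.1 p [0.5727 0.1996 0.2558] yaw -80.46 w 0.08534655614361822 F [ 0.2 -0.1  0.8]
```

View pics/crop3.png

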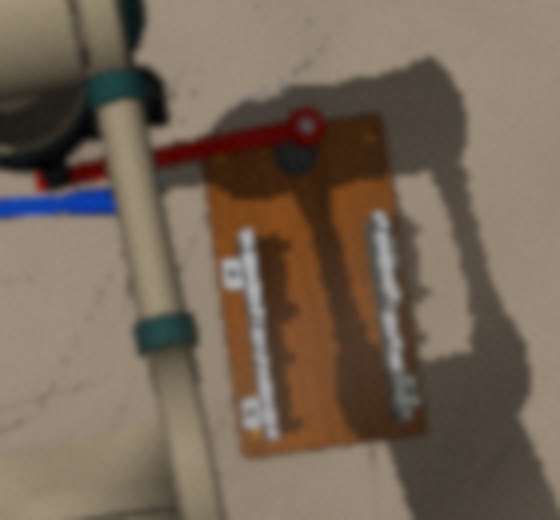

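The bar's free end is at crop (40,182) and the post at (307,127), so it is swung out to the left at the stop. Next is the clamp.

Request:
{"fn": "play_rows", "kwargs": {"plan": [{"hand": 1,"x": -0.46,"y": -3.26,"z": 0,"turn": 6.24},{"hand": 1,"x": -0.92,"y": -6.52,"z": 0,"turn": 12.5},{"hand": 1,"x": -1.38,"y": -9.78,"z": 0,"turn": 18.7},{"hand": 1,"x": -1.84,"y": -13.0,"z": 0,"turn": 25},{"hand": 1,"x": -2.3,"y": -16.3,"z": 0,"turn": 31.2}]}}

```text
t: 5.57
tool_pos: [0.5463, 0.0349, 0.2492]
ee_rot: [-2.941, -1.102, 0.002]
contact_force: [1.1, -0.1, 0.1]
gripper_width: 0.0856
grasp_force: 0.0
```

Request:
{"fn": "play_rows", "kwargs": {"plan": [{"hand": 1,"x": -0.46,"y": -3.26,"z": 0,"turn": 6.24},{"hand": 1,"x": -0.92,"y": -6.52,"z": 0,"turn": 12.5},{"hand": 1,"x": -1.38,"y": -9.78,"z": 0,"turn": 18.7},{"hand": 1,"x": -1.84,"y": -13.0,"z": 0,"turn": 25},{"hand": 1,"x": -2.3,"y": -16.3,"z": 0,"turn": 31.2}]}}

```text
t: 5.98
tool_pos: [0.5232, -0.1282, 0.2493]
ee_rot: [-2.536, -1.852, 0.001]
contact_force: [0.4, -0.8, 0.3]
gripper_width: 0.0856
grasp_force: 0.0
```

Request:
{"fn": "play_rows", "kwargs": {"plan": [{"hand": 1,"x": -0.46,"y": -3.26,"z": -1,"turn": 6.24},{"hand": 1,"x": -0.92,"y": -6.52,"z": -2,"turn": 12.5},{"hand": 1,"x": -1.38,"y": -9.78,"z": -4,"turn": 18.7},{"hand": 1,"x": -1.84,"y": -13.0,"z": -6,"turn": 25},{"hand": 1,"x": -2.3,"y": -16.3,"z": -8,"turn": 31.3}]}}

```text
t: 6.4
tool_pos: [0.5003, -0.2911, 0.1687]
ee_rot: [-1.943, -2.467, -0.0]
contact_force: [1.1, -0.5, 0.4]
gripper_width: 0.0855
grasp_force: 0.0
```

Request:
{"fn": "play_rows", "kwargs": {"plan": [{"hand": 1,"x": 0,"y": 0,"z": -3,"turn": 0},{"hand": 1,"x": 0,"y": 0,"z": -6,"turn": 0},{"hand": 1,"x": 0,"y": 0,"z": -9,"turn": 0},{"hand": 1,"x": 0,"y": 0,"z": -11,"turn": 0},{"hand": 1,"x": 0,"y": 0,"z": -12,"turn": 0}]}}

```text
t: 6.82
tool_pos: [0.4987, -0.2884, 0.0463]
ee_rot: [-1.947, -2.457, 0.0]
contact_force: [-0.3, 0.2, -0.4]
gripper_width: 0.0851
grasp_force: 0.0
```

Run:
```python
from h import *
st()
f=lambda x,y:(260+x/4-.4,180+y/4-.4)
p=back('top1',f(307,127),.145);e=back('top1',f(40,183),.139); d=e-p; print(p,e,np.linalg.norm(d),'keeper',np.radians(188.9-np.degrees(np.arctan2(d[1],d[0]))))
```

```text
t 6.8167 p [ 0.4987 -0.2884  0.0463] yaw 13.22 w 0.08514564702071034 F [-0.3  0.2 -0.4]
[0.60081898 0.03648648 0.145     ] [0.56148119 0.20966862 0.139     ] 0.1776950100764069 keeper 1.5027736549325081
```

Request:
{"fn": "play_rows", "kwargs": {"plan": [{"hand": 1,"x": 0.3,"y": -0.05,"z": -1.5,"turn": 0},{"hand": 1,"x": 0.3,"y": -0.05,"z": -3,"turn": 0},{"hand": 1,"x": 0.3,"y": -0.05,"z": -4,"turn": 0},{"hand": 1,"x": 0.3,"y": -0.05,"z": -4.3,"turn": 0},{"hand": 1,"x": 0.3,"y": -0.05,"z": -4.3,"turn": 0}]}}

```text
t: 7.23
tool_pos: [0.5038, -0.29, 0.0067]
ee_rot: [-1.949, -2.462, -0.0]
contact_force: [-0.0, 0.0, 0.4]
gripper_width: 0.0854
grasp_force: 0.0
```

Run:
```python
from h import *
st()
```

```text
t 7.2333 p [ 0.5038 -0.29    0.0067] yaw 13.25 w 0.08542143151034513 F [-0.   0.   0.4]
```

Request:
{"fn": "play_rows", "kwargs": {"plan": [{"hand": 0,"x": 0,"y": 0,"z": -0.3,"turn": 0},{"hand": 0,"x": 0,"y": 0,"z": -0.3,"turn": 0},{"hand": 0,"x": 0,"y": 0,"z": -0.3,"turn": 0},{"hand": 0,"x": 0,"y": 0,"z": -0.3,"turn": 0},{"hand": 0,"x": 0,"y": 0,"z": -0.3,"turn": 0}], "squeeze": 35}}

```text
t: 7.65
tool_pos: [0.5045, -0.2906, 0.0049]
ee_rot: [1.95, 2.462, 0.0]
contact_force: [0.4, -0.3, -0.3]
gripper_width: 0.0257
grasp_force: 0.0
```

Request:
{"fn": "play_rows", "kwargs": {"plan": [{"hand": 0,"x": 0,"y": 0,"z": 0,"turn": 0},{"hand": 0,"x": 0,"y": 0,"z": 0,"turn": 0},{"hand": 0,"x": 0,"y": 0,"z": 0,"turn": 0},{"hand": 0,"x": 0,"y": 0,"z": 0,"turn": 0},{"hand": 0,"x": 0,"y": 0,"z": 0,"turn": 0}]}}

```text
t: 8.07
tool_pos: [0.5045, -0.2906, 0.005]
ee_rot: [1.95, 2.462, 0.0]
contact_force: [-0.3, 0.5, 5.9]
gripper_width: 0.0224
grasp_force: 36.4
```

Run:
```python
from h import *
st()
```

```text
t 8.0667 p [ 0.5045 -0.2906  0.005 ] yaw 13.25 w 0.02239246888339881 F [-0.3  0.5  5.9]
```

Request:
{"fn": "play_rows", "kwargs": {"plan": [{"hand": 0,"x": 0,"y": 0,"z": 1,"turn": 0},{"hand": 0,"x": 0,"y": 0,"z": 4,"turn": 0},{"hand": 0,"x": 0,"y": 0,"z": 8,"turn": 0},{"hand": 0,"x": 0,"y": 0,"z": 12,"turn": 0},{"hand": 0,"x": 0,"y": 0,"z": 15,"turn": 0}]}}

```text
t: 8.48
tool_pos: [0.5047, -0.2907, 0.1577]
ee_rot: [1.949, 2.461, 0.0]
contact_force: [0.6, -0.2, -0.9]
gripper_width: 0.0219
grasp_force: 35.7
```

Run:
```python
from h import *
st(); snap('side','side2'); st()
u=proj('side2',[.5045,-.29,.16]); print(u)
im=cv2.imread('pics/side2.png'); x,y=map(int,u); x0=max(0,x-80);y0=max(0,y-70);print(x0,y0)
cv2.imwrite('pics/crop4.png',cv2.resize(im[y0:y0+120,x0:x0+160],None,fx=4.5,fy=4.5,interpolation=cv2.INTER_CUBIC))
```

```text
t 8.4833 p [ 0.5047 -0.2907  0.1577] yaw 13.25 w 0.021869580318849016 F [ 0.6 -0.2 -0.9]
t 8.5333 p [ 0.5076 -0.2928  0.1635] yaw 13.26 w 0.022192003874520364 F [ 2.3 -1.   2.9]
[376.50908432 279.66767867]
296 209
```

View pics/crop4.png

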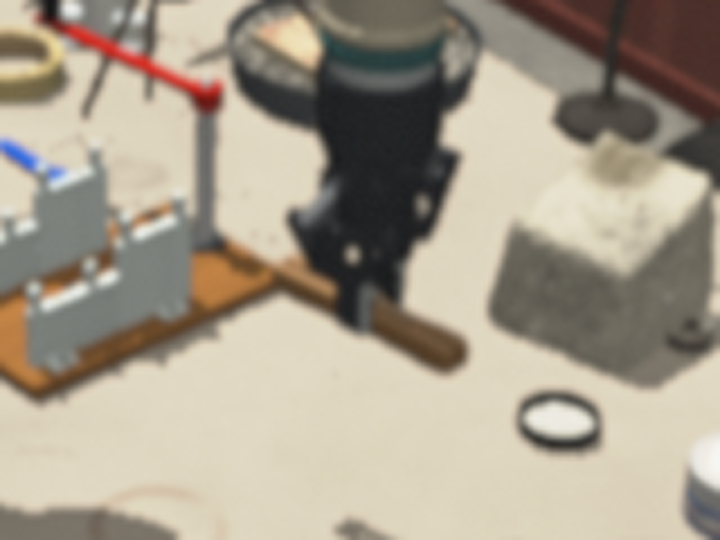

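Run:
```python
from h import *
t=np.array([.5047,-.2907,.1577]); a=np.radians(-76.8); d=np.array([np.cos(a),np.sin(a),0])
cr=lambda X:((proj('side2',X)-[296,209]+.4)*4.5).round(0)
for s in(-.07,-.011,0,.005,.011,.016,.07): print(s,cr(t+d*s+[0,0,.008]))
print('tcp',cr(t),'palm',cr(t+[0,0,.073]),cr(t+[0,0,.12]))
# side calibration check: post top & rest corners
print('post top',cr([.6012,.0363,.145]),'foot BR',cr([.40233,-.0628,.016]),'TR',cr([.6335,-.0266,.016]))
```

```text
-0.07 [279. 269.]
-0.011 [352. 305.]
0 [365. 312.]
0.005 [372. 315.]
0.011 [379. 319.]
0.016 [386. 322.]
0.07 [457. 358.]
tcp [365. 323.] palm [370. 218.] [374. 148.]
post top [205.  90.] foot BR [ 34. 388.] TR [287. 271.]
```

Run:
```python
from h import *
t=np.array([.5047,-.2907,.1577]); a=np.radians(-76.8); d=np.array([np.cos(a),np.sin(a),0]); n=-np.array([np.cos(np.radians(13.2)),np.sin(np.radians(13.2)),0])
cr=lambda X:((proj('side2',X)-[296,209]+.4)*4.5).round(0)
for s in(-.011,0,.005,.011,.016): print(s,cr(t+d*s+n*.0115+[0,0,.006]))
for s in(.07,-.07): print(s,[cr(t+d*s+n*e+[0,0,h-.005]).tolist() for e in(.011,-.011) for h in(0,.021)])
im=cv2.imread('pics/side2.png'); hsv=cv2.cvtColor(im,cv2.COLOR_BGR2HSV)
m=(cv2.inRange(hsv,(3,70,30),(20,255,190)))[:, :]
x0,y0=296,209
sub=m[y0+50:y0+90,x0+55:x0+115]
ys,xs=np.nonzero(sub); 
for c in range(0,60,1):
    r=np.nonzero(sub[:,c])[0]
    if len(r) and (c<22 or c>36): print((c+55)*4.5,((r.min()+50)*4.5,(r.max()+50)*4.5),end=' ')
```

```text
-0.011 [339. 315.]
0 [353. 322.]
0.005 [359. 325.]
0.011 [367. 329.]
0.016 [373. 333.]
0.07 [[443.0, 384.0], [445.0, 354.0], [467.0, 369.0], [469.0, 339.0]]
-0.07 [[267.0, 293.0], [267.0, 264.0], [291.0, 280.0], [292.0, 251.0]]
247.5 (np.float64(252.0), np.float64(297.0)) 252.0 (np.float64(252.0), np.float64(297.0)) 256.5 (np.float64(256.5), np.float64(292.5)) 261.0 (np.float64(256.5), np.float64(292.5)) 265.5 (np.float64(261.0), np.float64(292.5)) 270.0 (np.float64(261.0), np.float64(288.0)) 274.5 (np.float64(265.5), np.float64(288.0)) 279.0 (np.float64(265.5), np.float64(288.0)) 283.5 (np.float64(261.0), np.float64(288.0)) 288.0 (np.float64(261.0), np.float64(288.0)) 292.5 (np.float64(261.0), np.float64(292.5)) 297.0 (np.float64(252.0), np.float64(292.5)) 301.5 (np.float64(252.0), np.float64(297.0)) 306.0 (np.float64(256.5), np.float64(297.0)) 310.5 (np.float64(265.5), np.float64(301.5)) 315.0 (np.float64(270.0), np.float64(301.5)) 319.5 (np.float64(274.5), np.float64(306.0)) 324.0 (np.float64(274.5), np.float64(306.0)) 328.5 (np.float64(274.5), np.float64(310.5)) 333.0 (np.float64(279.0), np.float64(306.0)) 337.5 (np.float64(288.0), np.float64(292.5)) 414.0 (np.float64(319.5), np.float64(351.0)) 418.5 (np.float64(319.5), np.float64(355.5)) 423.0 (np.float64(324.0), np.float64(360.0)) 427.5 (np.float64(324.0), np.float64(360.0)) 432.0 (np.float64(328.5), np.float64(364.5)) 436.5 (np.float64(328.5), np.float64(364.5)) 441.0 (np.float64(328.5), np.float64(364.5)) 445.5 (np.float64(333.0), np.float64(364.5)) 450.0 (np.float64(333.0), np.float64(364.5)) 454.5 (np.float64(337.5), np.float64(360.0)) 459.0 (np.float64(342.0), np.float64(360.0))
```

Request:
{"fn": "play_rows", "kwargs": {"plan": [{"hand": 0,"x": -0.7,"y": 3,"z": 0,"turn": -0.4},{"hand": 0,"x": -1.4,"y": 6,"z": 0,"turn": -0.9},{"hand": 0,"x": -2.1,"y": 9,"z": 0,"turn": -1.3},{"hand": 0,"x": -2.8,"y": 12,"z": 0,"turn": -1.7},{"hand": 0,"x": -3.5,"y": 15,"z": 0,"turn": -2.2}]}}

```text
t: 8.95
tool_pos: [0.4683, -0.139, 0.1542]
ee_rot: [-1.998, -2.424, -0.0]
contact_force: [-0.1, -0.1, -0.2]
gripper_width: 0.0222
grasp_force: 35.7
```

Request:
{"fn": "play_rows", "kwargs": {"plan": [{"hand": 0,"x": -0.7,"y": 3,"z": 0,"turn": -0.4},{"hand": 0,"x": -1.4,"y": 6,"z": 0,"turn": -0.9},{"hand": 0,"x": -2.1,"y": 9,"z": 0,"turn": -1.3},{"hand": 0,"x": -2.9,"y": 12,"z": 0,"turn": -1.7},{"hand": 0,"x": -3.6,"y": 15,"z": 0,"turn": -2.15}]}}

```text
t: 9.37
tool_pos: [0.4321, 0.011, 0.1543]
ee_rot: [-2.043, -2.386, 0.0]
contact_force: [0.3, -0.4, 0.5]
gripper_width: 0.0218
grasp_force: 35.7
```

Request:
{"fn": "play_rows", "kwargs": {"plan": [{"hand": 0,"x": 0,"y": 0,"z": -1,"turn": 0},{"hand": 0,"x": 0,"y": 0,"z": -2,"turn": 0},{"hand": 0,"x": 0,"y": 0,"z": -3,"turn": 0},{"hand": 0,"x": 0,"y": 0,"z": -3,"turn": 0},{"hand": 0,"x": 0,"y": 0,"z": -3,"turn": 0}]}}

```text
t: 9.78
tool_pos: [0.4326, 0.0098, 0.1241]
ee_rot: [-2.041, -2.386, 0.001]
contact_force: [0.5, 0.1, -0.8]
gripper_width: 0.022
grasp_force: 35.7
```

Run:
```python
from h import *
s=st(); snap('side','side3'); snap('top','top3'); st()
a=cv2.imread('pics/side3.png')[205:335,245:365]; b=cv2.imread('pics/top3.png')[195:305,290:390]
a=cv2.resize(a,None,fx=4,fy=4,interpolation=cv2.INTER_CUBIC); b=cv2.resize(b,None,fx=3,fy=3,interpolation=cv2.INTER_CUBIC)
o=np.zeros((520,780,3),np.uint8); o[:,:480]=a; o[:330,480:]=b; cv2.imwrite('pics/crop5.png',o)
t=s['tool_pos']; a=np.radians(-81.1); d=np.array([np.cos(a),np.sin(a),0]); n=-np.array([np.cos(np.radians(8.9)),np.sin(np.radians(8.9)),0])
cr=lambda X:((proj('side3',X)-[245,205]+.4)*4).round(0)
print('tcp',cr(t))
for s in(.07,-.07): print(s,[cr(t+d*s+n*e+[0,0,h-.005]).tolist() for e in(.011,-.011) for h in(0,.021)])
print('band near',cr(t+n*.013+[0,0,.005]))
```

```text
t 9.7833 p [0.4326 0.0098 0.1241] yaw 8.91 w 0.02198735008026449 F [ 0.5  0.1 -0.8]
t 9.8833 p [0.4335 0.0095 0.1248] yaw 8.88 w 0.02177053983676021 F [-0.1 -0.2 -0.1]
tcp [219. 186.]
0.07 [[266.0, 233.0], [265.0, 208.0], [288.0, 223.0], [288.0, 199.0]]
-0.07 [[153.0, 163.0], [152.0, 139.0], [176.0, 154.0], [175.0, 131.0]]
band near [206. 186.]
```

View pics/crop5.png

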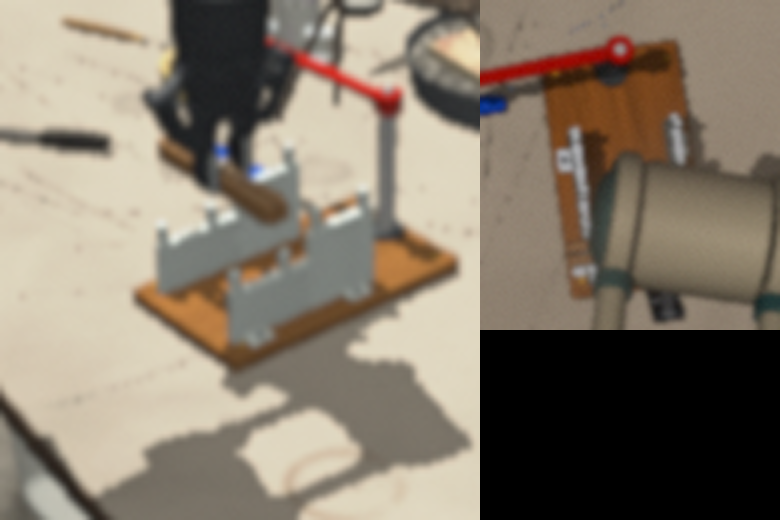

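The clamp is held level. Its ends are at crop (162,150) and (285,205), matching the prediction for a centred grasp, so I'll lower it.

Request:
{"fn": "play_rows", "kwargs": {"plan": [{"hand": 0,"x": 0,"y": 0,"z": -1.5,"turn": 0},{"hand": 0,"x": 0,"y": 0,"z": -3,"turn": 0},{"hand": 0,"x": 0,"y": 0,"z": -4.5,"turn": 0},{"hand": 0,"x": 0,"y": 0,"z": -5.2,"turn": 0},{"hand": 0,"x": 0,"y": 0,"z": -5.5,"turn": 0}]}}

```text
t: 10.3
tool_pos: [0.4329, 0.0095, 0.0688]
ee_rot: [-2.042, -2.386, 0.001]
contact_force: [-0.7, 0.4, -0.1]
gripper_width: 0.022
grasp_force: 35.7
```

Request:
{"fn": "play_rows", "kwargs": {"plan": [{"hand": 0,"x": 0,"y": 0,"z": -0.1,"turn": 0},{"hand": 0,"x": 0,"y": 0,"z": -0.2,"turn": 0},{"hand": 0,"x": 0,"y": 0,"z": -0.3,"turn": 0},{"hand": 0,"x": 0,"y": 0,"z": -0.4,"turn": 0},{"hand": 0,"x": 0,"y": 0,"z": -0.4,"turn": 0}]}}

```text
t: 10.72
tool_pos: [0.4335, 0.0096, 0.0656]
ee_rot: [2.042, 2.387, 0.001]
contact_force: [-0.1, 0.2, -0.6]
gripper_width: 0.0223
grasp_force: 35.7
```

Request:
{"fn": "play_rows", "kwargs": {"plan": [{"hand": 0,"x": 0,"y": 0,"z": -0.1,"turn": 0},{"hand": 0,"x": 0,"y": 0,"z": -0.1,"turn": 0},{"hand": 0,"x": 0,"y": 0,"z": -0.2,"turn": 0},{"hand": 0,"x": 0,"y": 0,"z": -0.2,"turn": 0},{"hand": 0,"x": 0,"y": 0,"z": -0.2,"turn": 0}]}}

```text
t: 11.13
tool_pos: [0.4335, 0.0096, 0.0648]
ee_rot: [2.042, 2.386, 0.001]
contact_force: [-3.0, -0.4, 11.9]
gripper_width: 0.0222
grasp_force: 37.4
```

Request:
{"fn": "play_rows", "kwargs": {"plan": [{"hand": 0.6,"x": 0,"y": 0,"z": 0,"turn": 0},{"hand": 0.6,"x": 0,"y": 0,"z": 0,"turn": 0},{"hand": 0.6,"x": 0,"y": 0,"z": 0,"turn": 0},{"hand": 0.6,"x": 0,"y": 0,"z": 0,"turn": 0},{"hand": 0.6,"x": 0,"y": 0,"z": 0,"turn": 0}]}}

```text
t: 11.55
tool_pos: [0.4331, 0.0097, 0.0631]
ee_rot: [-2.042, -2.387, 0.0]
contact_force: [-0.1, 0.4, -0.4]
gripper_width: 0.0514
grasp_force: 0.0
```

Request:
{"fn": "play_rows", "kwargs": {"plan": [{"hand": 0.6,"x": 0,"y": 0,"z": 2,"turn": 0},{"hand": 0.6,"x": 0,"y": 0,"z": 5,"turn": 0},{"hand": 0.6,"x": 0,"y": 0,"z": 9,"turn": 0},{"hand": 0.6,"x": 0,"y": 0,"z": 13,"turn": 0},{"hand": 0.6,"x": 0,"y": 0,"z": 15,"turn": 0}]}}

```text
t: 11.97
tool_pos: [0.4352, 0.0094, 0.2176]
ee_rot: [2.039, 2.383, 0.006]
contact_force: [2.1, -0.6, 0.2]
gripper_width: 0.0512
grasp_force: 0.0
```

Run:
```python
from h import *
s=st(); 
a=np.radians(134.8); m=np.array([.4350,.3510]); print('file grasp',m-.018*np.array([np.cos(a),np.sin(a)]))
```

```text
t 11.9667 p [0.4352 0.0094 0.2176] yaw 8.9 w 0.05122135511154955 F [ 2.1 -0.6  0.2]
file grasp [0.44768342 0.33822773]
```

Request:
{"fn": "play_rows", "kwargs": {"plan": [{"hand": 0.9,"x": 0.1,"y": 3.3,"z": 0,"turn": 3.6},{"hand": 0.9,"x": 0.3,"y": 6.6,"z": 0,"turn": 7.2},{"hand": 0.9,"x": 0.4,"y": 9.9,"z": 0,"turn": 10.8},{"hand": 0.9,"x": 0.6,"y": 13.2,"z": 0,"turn": 14.4},{"hand": 0.9,"x": 0.7,"y": 16.4,"z": 0,"turn": 18}]}}

```text
t: 12.38
tool_pos: [0.4401, 0.1751, 0.2133]
ee_rot: [1.64, 2.679, 0.0]
contact_force: [-0.6, -0.6, -0.1]
gripper_width: 0.0772
grasp_force: 0.0
```

Request:
{"fn": "play_rows", "kwargs": {"plan": [{"hand": 0.9,"x": 0.1,"y": 3.3,"z": -1,"turn": 3.6},{"hand": 0.9,"x": 0.3,"y": 6.6,"z": -2,"turn": 7.2},{"hand": 0.9,"x": 0.4,"y": 9.9,"z": -4,"turn": 10.8},{"hand": 0.9,"x": 0.6,"y": 13.2,"z": -6,"turn": 14.4},{"hand": 0.9,"x": 0.7,"y": 16.5,"z": -8,"turn": 18}]}}

```text
t: 12.8
tool_pos: [0.4471, 0.3403, 0.1323]
ee_rot: [1.2, 2.903, 0.0]
contact_force: [1.4, -0.5, 0.0]
gripper_width: 0.0769
grasp_force: 0.0
```

Request:
{"fn": "play_rows", "kwargs": {"plan": [{"hand": 0.9,"x": 0,"y": 0,"z": -3,"turn": 0},{"hand": 0.9,"x": 0,"y": 0,"z": -6,"turn": 0},{"hand": 0.9,"x": 0,"y": 0,"z": -8,"turn": 0},{"hand": 0.9,"x": 0,"y": 0,"z": -9,"turn": 0},{"hand": 0.9,"x": 0,"y": 0,"z": -9,"turn": 0}]}}

```text
t: 13.22
tool_pos: [0.4455, 0.3377, 0.0407]
ee_rot: [-1.203, -2.898, 0.007]
contact_force: [-0.6, -0.1, 0.1]
gripper_width: 0.0768
grasp_force: 0.0
```

Run:
```python
from h import *
st()
```

```text
t 13.2167 p [0.4455 0.3377 0.0407] yaw 44.9 w 0.07684629538645285 F [-0.6 -0.1  0.1]
```

Request:
{"fn": "play_rows", "kwargs": {"plan": [{"hand": 0.9,"x": 0,"y": 0,"z": -1.5,"turn": 0},{"hand": 0.9,"x": 0,"y": 0,"z": -3,"turn": 0},{"hand": 0.9,"x": 0,"y": 0,"z": -3.7,"turn": 0},{"hand": 0.9,"x": 0,"y": 0,"z": -3.9,"turn": 0},{"hand": 0.9,"x": 0,"y": 0,"z": -3.9,"turn": 0}]}}

```text
t: 13.63
tool_pos: [0.4476, 0.3387, 0.0049]
ee_rot: [1.205, 2.901, 0.001]
contact_force: [0.5, -0.3, 0.2]
gripper_width: 0.0768
grasp_force: 0.0
```

Request:
{"fn": "play_rows", "kwargs": {"plan": [{"hand": 0,"x": 0,"y": 0,"z": 0,"turn": 0},{"hand": 0,"x": 0,"y": 0,"z": 0,"turn": 0},{"hand": 0,"x": 0,"y": 0,"z": 0,"turn": 0},{"hand": 0,"x": 0,"y": 0,"z": 0,"turn": 0},{"hand": 0,"x": 0,"y": 0,"z": 0,"turn": 0}], "squeeze": 35}}

```text
t: 14.05
tool_pos: [0.4477, 0.339, 0.005]
ee_rot: [1.204, 2.901, 0.002]
contact_force: [-0.6, -0.5, 4.4]
gripper_width: 0.0175
grasp_force: 34.2
```

Request:
{"fn": "play_rows", "kwargs": {"plan": [{"hand": 0,"x": 0,"y": 0,"z": 0,"turn": 0},{"hand": 0,"x": 0,"y": 0,"z": 0,"turn": 0},{"hand": 0,"x": 0,"y": 0,"z": 0,"turn": 0},{"hand": 0,"x": 0,"y": 0,"z": 0,"turn": 0},{"hand": 0,"x": 0,"y": 0,"z": 0,"turn": 0}]}}

```text
t: 14.47
tool_pos: [0.4476, 0.339, 0.0049]
ee_rot: [1.205, 2.901, 0.002]
contact_force: [-1.0, -0.3, 5.9]
gripper_width: 0.0177
grasp_force: 34.4
```

Request:
{"fn": "play_rows", "kwargs": {"plan": [{"hand": 0,"x": 0,"y": 0,"z": 2,"turn": 0},{"hand": 0,"x": 0,"y": 0,"z": 6,"turn": 0},{"hand": 0,"x": 0,"y": 0,"z": 10,"turn": 0},{"hand": 0,"x": 0,"y": 0,"z": 14,"turn": 0},{"hand": 0,"x": 0,"y": 0,"z": 18,"turn": 0}]}}

```text
t: 14.88
tool_pos: [0.4463, 0.3381, 0.1853]
ee_rot: [-1.204, -2.9, 0.003]
contact_force: [0.4, 0.7, -1.4]
gripper_width: 0.0176
grasp_force: 34.6
```

Request:
{"fn": "play_rows", "kwargs": {"plan": [{"hand": 0,"x": 0,"y": -3,"z": 3,"turn": -3},{"hand": 0,"x": 0,"y": -6.5,"z": 4,"turn": -7},{"hand": 0,"x": 0,"y": -10,"z": 4,"turn": -11},{"hand": 0,"x": 0,"y": -13.5,"z": 4,"turn": -15},{"hand": 0,"x": 0,"y": -17,"z": 4,"turn": -19}]}}

```text
t: 15.3
tool_pos: [0.4463, 0.1671, 0.2241]
ee_rot: [-1.67, -2.66, 0.001]
contact_force: [1.1, 0.0, -1.4]
gripper_width: 0.0179
grasp_force: 34.6
```

Request:
{"fn": "play_rows", "kwargs": {"plan": [{"hand": 0,"x": 1.3,"y": -3.3,"z": 0,"turn": -3.4},{"hand": 0,"x": 2.7,"y": -6.6,"z": 0,"turn": -6.8},{"hand": 0,"x": 4,"y": -9.9,"z": 0,"turn": -10.2},{"hand": 0,"x": 5.4,"y": -13.2,"z": 0,"turn": -13.6},{"hand": 0,"x": 6.75,"y": -16.45,"z": 0,"turn": -17}]}}

```text
t: 15.72
tool_pos: [0.5144, 0.0024, 0.2237]
ee_rot: [-2.045, -2.383, 0.001]
contact_force: [0.5, 0.6, -1.5]
gripper_width: 0.0179
grasp_force: 34.6
```

Request:
{"fn": "play_rows", "kwargs": {"plan": [{"hand": 0,"x": 0,"y": 0,"z": -3,"turn": 0},{"hand": 0,"x": 0,"y": 0,"z": -6,"turn": 0},{"hand": 0,"x": 0,"y": 0,"z": -8,"turn": 0},{"hand": 0,"x": 0,"y": 0,"z": -8.5,"turn": 0},{"hand": 0,"x": 0,"y": 0,"z": -8.5,"turn": 0}]}}

```text
t: 16.13
tool_pos: [0.5129, 0.0043, 0.1373]
ee_rot: [-2.04, -2.384, 0.005]
contact_force: [0.0, -0.3, -0.8]
gripper_width: 0.0175
grasp_force: 34.6
```

Run:
```python
from h import *
s=st(); snap('side','side4'); s=st()
im=cv2.imread('pics/side4.png')[200:320,245:375]; cv2.imwrite('pics/crop6.png',cv2.resize(im,None,fx=5,fy=5,interpolation=cv2.INTER_CUBIC))
t=s['tool_pos']; a=np.radians(98.9); d=np.array([np.cos(a),np.sin(a),0]); m=t+.018*d
cr=lambda X:((proj('side4',X)-[245,200]+.4)*5).round(0)
print('butt c',cr(m-.067*d+[0,0,.0035]),'tip c',cr(m+.067*d+[0,0,.0035]),'tcp',cr(t))
q=[.4927,.0192];c,sn=np.cos(.1554),np.sin(.1554)
W=lambda x,y,z:[q[0]+c*x-sn*y,q[1]+sn*x+c*y,z]
for n,p in dict(lowR=(-.06,-.05,.06),clampR=(-.06,-.07,.0705),clampL=(-.06,.07,.0705),band=(-.06,0,.083),highR=(.02,-.05,.085),post=(.11,0,.145)).items(): print(n,cr(W(*p)))
```

```text
t 16.1333 p [0.5129 0.0043 0.1373] yaw 8.89 w 0.017544093210878044 F [ 0.  -0.3 -0.8]
t 16.1833 p [0.5144 0.0042 0.1389] yaw 8.9 w 0.017307591848928487 F [ 0.7 -0.4 -0.7]
butt c [445. 231.] tip c [307. 154.] tcp [393. 207.]
lowR [328. 380.]
clampR [348. 378.]
clampL [209. 289.]
band [276. 315.]
highR [427. 301.]
post [483. 144.]
```

View pics/crop6.png

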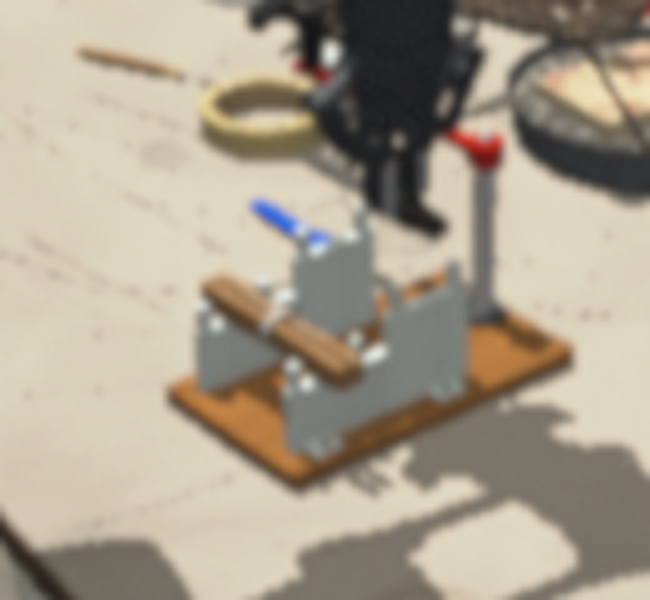

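The clamp lies centred in the low cradle: band at crop (276,310), ends at (208,287) and (350,370). The file is held with its butt at about (441,228), so I'll lower it.

Request:
{"fn": "play_rows", "kwargs": {"plan": [{"hand": 0,"x": 0.1,"y": -0.2,"z": -1.5,"turn": 0},{"hand": 0,"x": 0.1,"y": -0.2,"z": -3,"turn": 0},{"hand": 0,"x": 0.1,"y": -0.2,"z": -4.2,"turn": 0},{"hand": 0,"x": 0.1,"y": -0.2,"z": -4.5,"turn": 0},{"hand": 0,"x": 0.1,"y": -0.2,"z": -4.5,"turn": 0}]}}

```text
t: 16.6
tool_pos: [0.5161, 0.0023, 0.0949]
ee_rot: [2.041, 2.387, 0.001]
contact_force: [0.4, 1.0, -1.3]
gripper_width: 0.0177
grasp_force: 34.6
```

Request:
{"fn": "play_rows", "kwargs": {"plan": [{"hand": 0,"x": 0,"y": 0,"z": -0.1,"turn": 0},{"hand": 0,"x": 0,"y": 0,"z": -0.2,"turn": 0},{"hand": 0,"x": 0,"y": 0,"z": -0.3,"turn": 0},{"hand": 0,"x": 0,"y": 0,"z": -0.3,"turn": 0},{"hand": 0,"x": 0,"y": 0,"z": -0.3,"turn": 0}]}}

```text
t: 17.02
tool_pos: [0.5159, 0.0021, 0.0917]
ee_rot: [2.042, 2.387, 0.001]
contact_force: [0.3, 0.2, -1.8]
gripper_width: 0.0176
grasp_force: 34.6
```

Request:
{"fn": "play_rows", "kwargs": {"plan": [{"hand": 0,"x": 0,"y": 0,"z": -0.1,"turn": 0},{"hand": 0,"x": 0,"y": 0,"z": -0.1,"turn": 0},{"hand": 0,"x": 0,"y": 0,"z": -0.2,"turn": 0},{"hand": 0,"x": 0,"y": 0,"z": -0.2,"turn": 0},{"hand": 0,"x": 0,"y": 0,"z": -0.2,"turn": 0}]}}

```text
t: 17.43
tool_pos: [0.5158, 0.0021, 0.0895]
ee_rot: [2.042, 2.387, 0.0]
contact_force: [-0.7, 0.6, 1.0]
gripper_width: 0.0178
grasp_force: 34.9
```

Request:
{"fn": "play_rows", "kwargs": {"plan": [{"hand": 0.55,"x": 0,"y": 0,"z": 0,"turn": 0},{"hand": 0.55,"x": 0,"y": 0,"z": 0,"turn": 0},{"hand": 0.55,"x": 0,"y": 0,"z": 0,"turn": 0},{"hand": 0.55,"x": 0,"y": 0,"z": 0,"turn": 0},{"hand": 0.55,"x": 0,"y": 0,"z": 0,"turn": 0}]}}

```text
t: 17.85
tool_pos: [0.5157, 0.0021, 0.0893]
ee_rot: [2.042, 2.387, 0.0]
contact_force: [-0.2, 0.4, 0.3]
gripper_width: 0.0471
grasp_force: 0.0
```

Request:
{"fn": "play_rows", "kwargs": {"plan": [{"hand": 0.55,"x": 0,"y": 0,"z": 2,"turn": 0},{"hand": 0.55,"x": 0,"y": 0,"z": 5,"turn": 0},{"hand": 0.55,"x": 0,"y": 0,"z": 9,"turn": 0},{"hand": 0.55,"x": 0,"y": 0,"z": 12,"turn": 0},{"hand": 0.55,"x": 0,"y": 0,"z": 14,"turn": 0}]}}

```text
t: 18.27
tool_pos: [0.517, 0.002, 0.2329]
ee_rot: [2.039, 2.384, 0.004]
contact_force: [0.5, 0.6, 0.4]
gripper_width: 0.0471
grasp_force: 0.0
```

Request:
{"fn": "play_rows", "kwargs": {"plan": [{"hand": 1,"x": 0,"y": 1,"z": 0.5,"turn": -5.7},{"hand": 1,"x": 0,"y": 2,"z": 1,"turn": -11.4},{"hand": 1,"x": 0,"y": 3,"z": 1,"turn": -17.1},{"hand": 1,"x": 0,"y": 4,"z": 1,"turn": -22.8},{"hand": 1,"x": 0,"y": 5,"z": 1,"turn": -28.7}]}}

```text
t: 18.68
tool_pos: [0.5156, 0.0525, 0.2395]
ee_rot: [2.575, 1.8, 0.001]
contact_force: [0.0, 0.2, 0.1]
gripper_width: 0.0855
grasp_force: 0.0
```

Request:
{"fn": "play_rows", "kwargs": {"plan": [{"hand": 1,"x": 0.5,"y": 1.5,"z": 0,"turn": -5.7},{"hand": 1,"x": 1,"y": 3,"z": 0,"turn": -11.4},{"hand": 1,"x": 1.5,"y": 4.5,"z": 0,"turn": -17.1},{"hand": 1,"x": 2,"y": 6,"z": 0,"turn": -22.8},{"hand": 1,"x": 2.4,"y": 7.5,"z": 0,"turn": -28.7}]}}

```text
t: 19.1
tool_pos: [0.5399, 0.1278, 0.2393]
ee_rot: [2.94, 1.106, 0.0]
contact_force: [0.3, -0.2, 0.3]
gripper_width: 0.0856
grasp_force: 0.0
```

Request:
{"fn": "play_rows", "kwargs": {"plan": [{"hand": 1,"x": 0.5,"y": 1.5,"z": 0,"turn": -5.7},{"hand": 1,"x": 1,"y": 3,"z": 0,"turn": -11.4},{"hand": 1,"x": 1.5,"y": 4.5,"z": 0,"turn": -17.1},{"hand": 1,"x": 2,"y": 6,"z": 0,"turn": -22.8},{"hand": 1,"x": 2.45,"y": 7.1,"z": 0,"turn": -28.6}]}}

```text
t: 19.52
tool_pos: [0.5643, 0.1994, 0.2391]
ee_rot: [-3.122, -0.346, 0.0]
contact_force: [0.1, 0.1, -0.2]
gripper_width: 0.0853
grasp_force: 0.0
```

Run:
```python
from h import *
st(); snap('side','side5'); st()
im=cv2.imread('pics/side5.png')[190:310,235:365]; cv2.imwrite('pics/crop7.png',cv2.resize(im,None,fx=5,fy=5,interpolation=cv2.INTER_CUBIC))
q=[.4927,.0192];c,sn=np.cos(.1554),np.sin(.1554)
W=lambda x,y,z:[q[0]+c*x-sn*y,q[1]+sn*x+c*y,z]
cr=lambda X:((proj('side5',X)-[235,190]+.4)*5).round(0)
for n,p in dict(butt=(.02,-.067,.095),tip=(.02,.067,.086),clampR=(-.06,-.07,.0705),clampL=(-.06,.07,.0705)).items(): print(n,cr(W(*p)))
for th in(1.5,0): 
  a=.1554+np.pi-th; print('knob',.6012+.165*np.cos(a),.0363+.165*np.sin(a),cr([.6012+.165*np.cos(a),.0363+.165*np.sin(a),.18]))
```

```text
t 19.5167 p [0.5643 0.1994 0.2391] yaw -77.35 w 0.0852669641493241 F [ 0.1  0.1 -0.2]
t 19.5667 p [0.5653 0.2012 0.239 ] yaw -77.47 w 0.08527809571173309 F [0.6 1.5 0.6]
butt [495. 348.]
tip [359. 280.]
clampR [398. 428.]
clampL [259. 339.]
knob 0.5641950582060611 0.19709687273957535 [357.  67.]
knob 0.43818829955028393 0.010762076895486403 [329. 225.]
```

View pics/crop7.png

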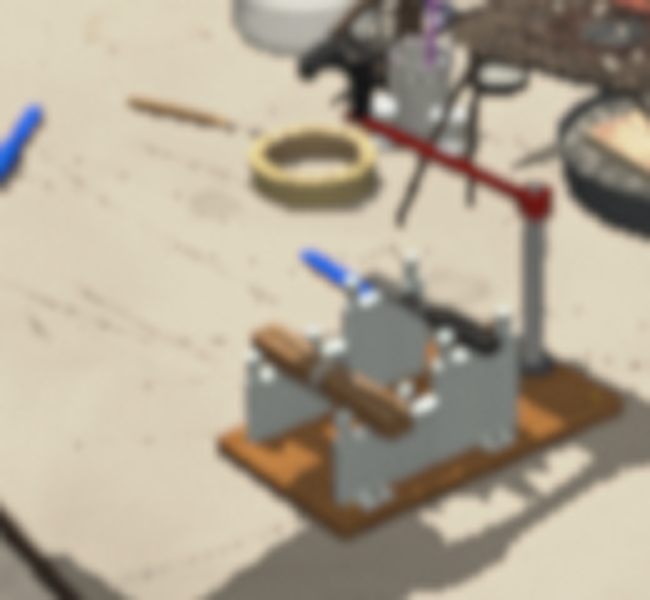

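Both tools are seated: file butt at crop (495,340), blade on the left rail, clamp across the low cradle. Now I'll shut the keeper.

Request:
{"fn": "play_rows", "kwargs": {"plan": [{"hand": 1,"x": 0,"y": -0.1,"z": -2.5,"turn": 0},{"hand": 1,"x": 0,"y": -0.1,"z": -5,"turn": 0},{"hand": 1,"x": 0,"y": -0.1,"z": -7.5,"turn": 0},{"hand": 1,"x": 0,"y": -0.1,"z": -8.7,"turn": 0},{"hand": 1,"x": 0,"y": -0.1,"z": -8.7,"turn": 0}], "squeeze": 20}}

```text
t: 19.98
tool_pos: [0.5616, 0.1961, 0.1489]
ee_rot: [3.12, 0.355, -0.012]
contact_force: [-0.3, -0.4, -0.7]
gripper_width: 0.0854
grasp_force: 0.0
```

Request:
{"fn": "play_rows", "kwargs": {"plan": [{"hand": 0,"x": 0,"y": 0,"z": 0,"turn": 0},{"hand": 0,"x": 0,"y": 0,"z": 0,"turn": 0},{"hand": 0,"x": 0,"y": 0,"z": 0,"turn": 0},{"hand": 0,"x": 0,"y": 0,"z": 0,"turn": 0},{"hand": 0,"x": 0,"y": 0,"z": 0,"turn": 0}]}}

```text
t: 20.4
tool_pos: [0.5648, 0.1972, 0.1534]
ee_rot: [-3.122, -0.353, -0.003]
contact_force: [-0.2, -1.0, -0.7]
gripper_width: 0.0254
grasp_force: 0.0
```

Request:
{"fn": "play_rows", "kwargs": {"plan": [{"hand": 0,"x": 0,"y": 0,"z": 0,"turn": 0},{"hand": 0,"x": 0,"y": 0,"z": 0,"turn": 0},{"hand": 0,"x": 0,"y": 0,"z": 0,"turn": 0},{"hand": 0,"x": 0,"y": 0,"z": 0,"turn": 0},{"hand": 0,"x": 0,"y": 0,"z": 0,"turn": 0}]}}

```text
t: 20.82
tool_pos: [0.5644, 0.1987, 0.1534]
ee_rot: [-3.119, -0.353, -0.003]
contact_force: [-1.5, 4.4, 4.2]
gripper_width: 0.0191
grasp_force: 22.5
```

Run:
```python
import numpy as np
a=np.radians(103+5.5*np.arange(16)); p=16.5*np.c_[np.cos(a),np.sin(a)]
for k in(0,5,10): print((p[k+1:k+6]-p[k]).round(2).tolist())
from h import *
st()
```

```text
[[-1.52, -0.43], [-3.0, -1.0], [-4.41, -1.72], [-5.75, -2.56], [-7.0, -3.53]]
[[-1.15, -1.08], [-2.2, -2.28], [-3.12, -3.56], [-3.92, -4.93], [-4.58, -6.37]]
[[-0.52, -1.49], [-0.9, -3.03], [-1.13, -4.6], [-1.2, -6.18], [-1.13, -7.76]]
t 20.8167 p [0.5644 0.1987 0.1534] yaw -77.1 w 0.019110786934530246 F [-1.5  4.4  4.2]
```

Request:
{"fn": "play_rows", "kwargs": {"plan": [{"hand": 0,"x": -1.52,"y": -0.43,"z": 0,"turn": 5.5},{"hand": 0,"x": -3.0,"y": -1.0,"z": 0,"turn": 11},{"hand": 0,"x": -4.41,"y": -1.72,"z": 0,"turn": 16.5},{"hand": 0,"x": -5.75,"y": -2.56,"z": 0,"turn": 22},{"hand": 0,"x": -7.0,"y": -3.53,"z": 0,"turn": 27.5}]}}

```text
t: 21.23
tool_pos: [0.4933, 0.1632, 0.1534]
ee_rot: [-2.943, -1.092, -0.002]
contact_force: [-2.9, 3.8, 6.1]
gripper_width: 0.0194
grasp_force: 22.6
```

Request:
{"fn": "play_rows", "kwargs": {"plan": [{"hand": 0,"x": -1.15,"y": -1.08,"z": 0,"turn": 5.5},{"hand": 0,"x": -2.2,"y": -2.28,"z": 0,"turn": 11},{"hand": 0,"x": -3.12,"y": -3.56,"z": 0,"turn": 16.5},{"hand": 0,"x": -3.92,"y": -4.93,"z": 0,"turn": 22},{"hand": 0,"x": -4.58,"y": -6.37,"z": 0,"turn": 27.5}]}}

```text
t: 21.65
tool_pos: [0.447, 0.0984, 0.1533]
ee_rot: [-2.6, -1.762, -0.0]
contact_force: [-2.1, 3.0, 8.1]
gripper_width: 0.0193
grasp_force: 22.7
```

Request:
{"fn": "play_rows", "kwargs": {"plan": [{"hand": 0,"x": -0.52,"y": -1.49,"z": 0,"turn": 5.5},{"hand": 0,"x": -0.9,"y": -3.03,"z": 0,"turn": 11},{"hand": 0,"x": -1.13,"y": -4.6,"z": 0,"turn": 16.5},{"hand": 0,"x": -1.2,"y": -6.18,"z": 0,"turn": 22},{"hand": 0,"x": -1.13,"y": -7.76,"z": 0,"turn": 27.5}]}}

```text
t: 22.07
tool_pos: [0.4364, 0.0198, 0.1534]
ee_rot: [2.107, 2.33, -0.0]
contact_force: [-0.7, 2.7, 6.8]
gripper_width: 0.0192
grasp_force: 22.5
```

Run:
```python
from h import *
st()
```

```text
t 22.0667 p [0.4364 0.0198 0.1534] yaw 5.74 w 0.019195309751793566 F [-0.7  2.7  6.8]
```

Request:
{"fn": "play_rows", "kwargs": {"plan": [{"hand": 0,"x": 0.03,"y": -0.3,"z": 0,"turn": 1},{"hand": 0,"x": 0.07,"y": -0.6,"z": 0,"turn": 2},{"hand": 0,"x": 0.1,"y": -0.9,"z": 0,"turn": 3},{"hand": 0,"x": 0.13,"y": -1.1,"z": 0,"turn": 3.5},{"hand": 0,"x": 0.13,"y": -1.1,"z": 0,"turn": 3.5}]}}

```text
t: 22.48
tool_pos: [0.4373, 0.0128, 0.1533]
ee_rot: [-2.042, -2.38, -0.008]
contact_force: [-3.8, 12.1, 10.0]
gripper_width: 0.0193
grasp_force: 22.9
```

Run:
```python
from h import *
st()
```

```text
t 22.4833 p [0.4373 0.0128 0.1533] yaw 8.75 w 0.019343069588286466 F [-3.8 12.1 10. ]
```

Request:
{"fn": "play_rows", "kwargs": {"plan": [{"hand": 0,"x": 0,"y": -0.2,"z": 0,"turn": 0},{"hand": 0,"x": 0,"y": -0.3,"z": 0,"turn": 0},{"hand": 0,"x": 0,"y": -0.4,"z": 0,"turn": 0},{"hand": 0,"x": 0,"y": -0.4,"z": 0,"turn": 0},{"hand": 0,"x": 0,"y": -0.4,"z": 0,"turn": 0}]}}

```text
t: 22.9
tool_pos: [0.4373, 0.0124, 0.1532]
ee_rot: [-2.04, -2.376, -0.016]
contact_force: [-2.4, 21.9, 8.7]
gripper_width: 0.0191
grasp_force: 22.9
```

Request:
{"fn": "play_rows", "kwargs": {"plan": [{"hand": 1,"x": 0,"y": 0,"z": 0,"turn": 0},{"hand": 1,"x": 0,"y": 0,"z": 0,"turn": 0},{"hand": 1,"x": 0,"y": 0,"z": 0,"turn": 0},{"hand": 1,"x": 0,"y": 0,"z": 0,"turn": 0},{"hand": 1,"x": 0,"y": 0,"z": 0,"turn": 0}]}}

```text
t: 23.32
tool_pos: [0.4384, 0.005, 0.1522]
ee_rot: [2.042, 2.387, -0.001]
contact_force: [0.5, -0.7, 0.0]
gripper_width: 0.0784
grasp_force: 0.0
```

Request:
{"fn": "play_rows", "kwargs": {"plan": [{"hand": 1,"x": 0,"y": 0,"z": 1,"turn": 0},{"hand": 1,"x": 0,"y": 0,"z": 3,"turn": 0},{"hand": 1,"x": 0,"y": 0,"z": 6,"turn": 0},{"hand": 1,"x": 0,"y": 0,"z": 9,"turn": 0},{"hand": 1,"x": 0,"y": 0,"z": 12,"turn": 0}]}}

```text
t: 23.73
tool_pos: [0.4381, 0.0051, 0.2734]
ee_rot: [-2.043, -2.386, 0.001]
contact_force: [1.4, -0.0, 0.2]
gripper_width: 0.0855
grasp_force: 0.0
```

Request:
{"fn": "play_rows", "kwargs": {"plan": [{"hand": 1,"x": 0,"y": 4,"z": 0,"turn": 0},{"hand": 1,"x": 0,"y": 8,"z": 0,"turn": 0},{"hand": 1,"x": 0,"y": 12,"z": 0,"turn": 0},{"hand": 1,"x": 0,"y": 16,"z": 0,"turn": 0},{"hand": 1,"x": 0,"y": 20,"z": 0,"turn": 0}]}}

```text
t: 24.15
tool_pos: [0.4383, 0.2068, 0.2724]
ee_rot: [2.043, 2.385, 0.0]
contact_force: [0.2, -0.8, 0.1]
gripper_width: 0.0854
grasp_force: 0.0
```

Request:
{"fn": "play_rows", "kwargs": {"plan": [{"hand": 1,"x": 0,"y": 4,"z": 0,"turn": 0},{"hand": 1,"x": 0,"y": 8,"z": 0,"turn": 0},{"hand": 1,"x": 0,"y": 12,"z": 0,"turn": 0},{"hand": 1,"x": 0,"y": 14,"z": 0,"turn": 0},{"hand": 1,"x": 0,"y": 14,"z": 0,"turn": 0}]}}

```text
t: 24.57
tool_pos: [0.4384, 0.3496, 0.2714]
ee_rot: [-2.037, -2.39, -0.002]
contact_force: [0.7, -0.0, 0.2]
gripper_width: 0.0857
grasp_force: 0.0
```

Run:
```python
from h import *
st(); snap('top','top6'); snap('side','side6')
a=cv2.imread('pics/side6.png')[205:315,245:365]; b=cv2.imread('pics/top6.png')[200:300,305:375]
o=np.zeros((500,800,3),np.uint8)
a=cv2.resize(a,None,fx=3.7,fy=3.7,interpolation=cv2.INTER_CUBIC); b=cv2.resize(b,None,fx=5,fy=5,interpolation=cv2.INTER_CUBIC)
o[:a.shape[0],:a.shape[1]]=a; o[:,450:]=b[:,:350]; cv2.imwrite('pics/crop8.png',o)
```

```text
t 24.5667 p [0.4384 0.3496 0.2714] yaw 9.14 w 0.08565428504239174 F [ 0.7 -0.   0.2]
```

View pics/crop8.png

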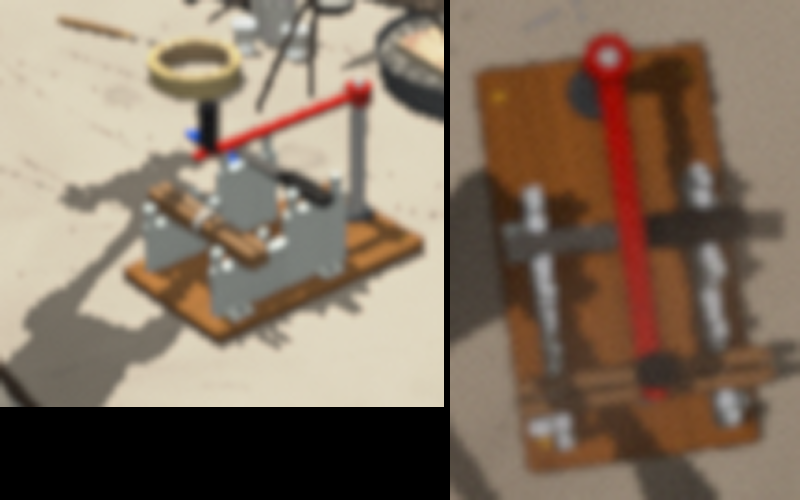

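The bar lies shut over both tools. The file spans crop x 508–745 and the clamp about 520–772, roughly symmetric about the rails. I'll check the bar angle numerically, then hand in.

Run:
```python
from h import *
f=lambda x,y:(305+(x-450)/5-.4,200+y/5-.4)
k=back('top6',f(658,370),.185); p=np.array([.6010,.0365]); d=k[:2]-p; ang=np.degrees(np.arctan2(d[1],d[0]))%360
e=back('top6',f(654,396),.139); pp=back('top6',f(608,57),.145); d2=(e-pp)[:2]
print(k,e,'keeper',np.radians(188.9-ang),np.radians(188.9-np.degrees(np.arctan2(d2[1],d2[0]))%360))
c,s=np.cos(.1554),np.sin(.1554)
for n,u,z in[('tip',(508,243),.086),('butt',(745,222),.094),('clR',(772,362),.075),('clL',(520,395),.075),('band',(640,376),.085)]:
    w=back('top6',f(*u),z)[:2]-[.4927,.0192]; print(n,(c*w[0]+s*w[1])*1e3,(-s*w[0]+c*w[1])*1e3)
```

```text
[0.43822732 0.01241545 0.185     ] [0.42582876 0.01037756 0.139     ] keeper 0.008435834957548832 0.005739793682505391
tip 25.58783407729661 63.860341446856204
butt 18.705465524667673 -64.61449692711557
clR -58.08927800251352 -70.57706359290277
clL -56.79004770231885 68.54827155603988
band -55.720311990747035 2.988618380639774
```

Both tools are centred to within about 1 mm left to right, and the keeper is at about 0 rad.

```bash
python3 -c "
from cell import robot
print(robot.close_job())"
```

```text
the job is handed in; nothing more can be done
None
```

The job is handed in at about 25 s. The keeper was swung open to its stop, the clamp and file were laid centred in their cradles, and the keeper was shut over both; the tape and tin were never touched.

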